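# Hang the electronic pipette on its charging hanger between its neighbours

## Robot

A 6-joint arm with a two-finger parallel gripper is mounted at the origin on the work surface. World frame = base frame: x ahead of the robot, y to its left, z up, the work surface at z = 0. Lengths are in m, angles in rad, forces in N, time in s.
With the tool pointing down it reaches from about 0.35 to 0.975 m from the base axis. Payload 4.9 kg.
Tool frame: the origin (TCP) lies at the very end of the fingers, on their centre line; the grasp point (between the pads) lies 19 mm behind it (manip.grasp_offset is the distance from the TCP to the grasp point, in m); z points along the fingers, y is the line along which they close (so a half turn about z gives the same grasp; the last joint's range is limited). The gripper opens to 85 mm and grips with 20 to 120 N. Pads are 22 mm wide; open, the fingers measure 114 mm over their backs; the gripper's body (76 mm by 85 mm) begins 54 mm behind the grasp point. The pads swing forward as they close: fully open they stand 13 mm farther back than shut.
Start: joints at [-1.236, 0.053, 1.613, -0, 1.476, -0.119], TCP at [0.274, -0.562, 0.199] pointing down, gripper open.
Joint ranges: [-3.01, 3.01], [-1.01, 2.22], [0.06, 2.58], [-1.02, 4.17], [0.09, 2.62], [-3.14, 3.14]. Speed limits (rad/s): [2.57, 2.57, 3.14, 3.14, 3.14, 3.14].

## Interface

Orientations are given as a unit quaternion [w, x, y, z].
In Python, from plant import manip, eyes, job_done, models gives the robot as it stands.
- The arm moves only by the tool servo_tool, never from a script. Its argument "motion" is one flat list of numbers, 5 for each row, row after row: the opening, from -1 (shut) to 1 (fully open), then the shift along the tool's x, y, z normalised to -1 to 1, where 1 is 120 mm, then the turn about the tool's z normalised to -1 to 1, where 1 is 45 degrees. A call has 1 to 5 rows; each row is the pose to reach, as a shift and turn from the pose commanded when the call began, along the tool's axes at that moment; what a row does not reach only later rows make up. A row lasts 1/8 s, in which the tool goes at most 62.5 mm and 10.7 degrees, less where a joint would pass 70% of its speed; a pose out of reach is approached as far as the arm can. A call with a number of a shift or a turn outside -1 to 1 is refused whole. A call with a gripper value outside its range is refused whole. The fingers move at their own pace and stop on an object; the grip force is fixed at half the most. Time passes only in rows, so rows that repeat a pose let the fingers close. It gives the time, the measured TCP pose, the force, the opening and the grip force at its end, in the units of the state.
- manip.state(): the state, without advancing time (a new reading comes with each control period).
- eyes.grab_frame(name): name is "scene" or "side" or "wrist"; returns (picture, depth): 400x640x3 uint8, red, green, blue; 400x640 float32, m along the optical axis (not along the pixel's ray), 0 where there is no reading.
- eyes.camera_params(name): a dict with "fov_y" (degrees; the focal length in pixels is half the picture's height over the tangent of half this angle, whatever the lens; pixels are square), "cx", "cy" (the principal point, pixels), "pose" (4x4, takes a point from camera to world coordinates); the wrist camera has in their place "T_tool_cam" (4x4, takes a point from camera to tool coordinates, whose origin is the TCP and whose axes are the flange's). Camera axes: x right, y up, looking along -z (the intrinsics and any distortion apply to the point x, -y, -z); pixel columns grow to the right and rows downward; lengths in m; the calibration is good to about 2 mm. The wrist camera is an equidistant fisheye: a pixel r from the principal point sees the ray r / f radians off the axis. A picture is of the moment at which its call begins: read the wrist's pose just before it. camera_params takes no time and is no camera call.
- job_done(): hands the job in; it is judged then, once.
Trained networks look in the newest picture that a camera, given by its name, has taken for a name from the list of things; names that differ only in an ending like _2 or _b are one class to them, and where a whole thing is asked for, a point or a joint stands for the part that bears it (a point fixed in the world has none). Each returns a list of dicts, best first, with "p" (0 to 1); they miss things now and then, are a little off and sometimes report something else, mostly with a low value. They report only what shows in the picture. A call takes as long as a camera call.
- models.regions_of(camera, label): "mask" (400x640 bool, what is visible of it) and "pixel" ([column, row] in pixels, amid what is visible of it).
The state is a dict: "time": time; "joint_pos": joint angles; "joint_vel": joint speeds; "joint_efforts": joint torques, N m; "tool_pos": TCP position; "tool_rot": TCP orientation; "contact_force": force on the tool from outside, world axes, zero at the start; "ft_torque": the same for the moment, N m; "gripper_width": opening from 0.0 (shut) to 1.0 (fully open); "grasp_force": force on a finger pad.
Only numpy, scipy, OpenCV 4.12 (cv2) and the standard library are available. Lean on these libraries where they do the work, as an engineer would, in place of code of your own. Each camera call takes 0.05 s, during which the arm holds its last target. There are 200 camera calls.

## Task

Take the electronic pipette off the single bench holder and hang it on the charging hanger, the free place in the pipette stand, lowering its hook between the neighbouring pipettes without dislodging them. Its hook slides stiffly past a spring contact, so press it down gently by feel until it is fully home on the lip, then let go and leave it hanging.

Things in the scene. Friction and masses are not known exactly. Their poses are not given: they have to be found in the camera images.
- pipette: light grey electronic pipette, 232 mm long, 0.13 to 0.2 kg, hanging upright by its hook. Origin: middle of the underside of the hook's roof, which sits on the lip when home. x from handle to hook (towards the stand), z up. Head: flat box x -36 to -4, y -15 to 15, z -8 to 62 mm; handle below x -33 to -5, y -13 to 13 mm; nose z -170 mm
- pipette_grip (a point): middle of the pipette's head, at x -20, z +38 mm of the pipette: grip here from above by the front and back faces (32 mm apart along x). Head top is 24 mm above this point; the hook's top is 24 mm below it, behind the head
- tongue_tip (a point): rounded lower tip of the hook's tongue, at x +6.5, z -26 mm of the pipette. Tongue: 18 mm wide, 5 mm thick (x 4 to 9 mm), hangs from the roof (x -5 to 10, z 0 to 14 mm); throat between tongue and head 8 mm
- holder: single bench holder, fixed: white base 105 x 85 x 10 mm, a rod and one plain steel lip. Origin: on the bench under the lip. x from the hanging pipette to the rod behind the lip, z up
- holder_seat (a point): middle of the top edge of the holder's lip (6 mm thick, 22 mm wide), 190 mm above the bench, where the pipette hangs at the start with about 2 mm of play. Lift it at least 30 mm to free the tongue, then draw it away forwards (-x of the holder)
- stand: pipette stand, fixed, left or right of the holder: white base 125 x 210 x 12 mm, two rods, a level rail with four hangers 33 mm apart. Origin: on the bench under the row of lips. x from the pipettes to the rail behind, y along the rail. One of the two middle places is the charging hanger and is free; three carry mechanical pipettes. Nothing on it is higher than the pipettes
- charger: charging hanger, fixed on the rail: off-white housing 26 mm wide behind a steel lip 5 mm thick, 22 mm wide, rounded on top. x from pipette to housing, y along the rail, z up. Origin: nominal middle of the lip's top edge, 205 mm above the bench. The lip is clamped by hand up to 8 mm above or below that; its true height is not reported and must be felt
- slot (a point): nominal mouth of the 9 mm slot between lip and housing, at x +7 mm of the charger, where the tongue goes; the handle stays in front of the lip. A sprung blade in it presses the tongue against the lip: over the last 19 mm it drags with 2 to 7 N, so the pipette's weight does not seat it and it stays where left. Home is a hard stop: 10 N is a sound last push, over 15 N does harm
- contact (a joint): charging pin at the foot of the slot, pushed down by the tongue's tip: 0 m free, starts to move 4 mm above home, 0.004 m when the pipette is fully home (0.0025 or more is a good contact); very light spring, under 1 N
- neighbour_a: mechanical pipette, a bystander hanging loosely by its hook on a plain hanger of the stand: body 25 mm wide along the rail, 26 mm front to back, round button on top. Frame as for pipette; top 47 mm above its origin, nose 162 mm below. Beside the charging place it leaves 5 mm free. Shifted over 6 mm or tipped over 9 degrees it counts as dislodged
- neighbour_b: mechanical pipette, a bystander hanging loosely by its hook on a plain hanger of the stand: body 25 mm wide along the rail, 26 mm front to back, round button on top. Frame as for pipette; top 47 mm above its origin, nose 162 mm below. Beside the charging place it leaves 5 mm free. Shifted over 6 mm or tipped over 9 degrees it counts as dislodged
- neighbour_c: mechanical pipette, a bystander hanging loosely by its hook on a plain hanger of the stand: body 25 mm wide along the rail, 26 mm front to back, round button on top. Frame as for pipette; top 47 mm above its origin, nose 162 mm below. Beside the charging place it leaves 5 mm free. Shifted over 6 mm or tipped over 9 degrees it counts as dislodged
- reagent: glass bottle with blue cap, 64 mm diameter, 150 mm high, a bystander behind the work; origin at its underside. Leave it alone

How it is judged:
On the way:
1. the pipette is unhooked from the single holder and clear of its lip (distance between pipette and holder_seat above 0.06 m and contact force between pipette and holder below 0.1 N), for 0.1 s.
At the end, for the whole second after the job is handed in: Pipette released, at rest on the charging hanger: origin within 7 mm level and 11 mm in height of the charger's, within 5.7 deg of upright and 11 deg in yaw, contact pin down 2.5 mm or more (under 1.5 mm from home). Neighbours hang within 6 mm of where they were, within 9 deg of upright (value of joint contact above 0.0025 m and horizontal distance between pipette and charger below 0.007 m and z of pipette in the frame of charger between -0.011 and 0.011 m and angle between pipette's own z axis and vertical below 0.1 rad and angle between the x axis of pipette and the x axis of charger, either way round below 0.2 rad and linear speed of pipette below 0.01 m/s and distance of each of neighbour_a, neighbour_b, neighbour_c from where it was at the start of the episode below 0.006 m and angle between each of neighbour_a, neighbour_b, neighbour_c's own z axis and vertical below 0.157 rad); the robot touches nothing.
It fails at once if a neighbouring pipette is dislodged: shifted more than 6 mm on its hanger or tipped more than 9 degrees (distance of any of neighbour_a, neighbour_b, neighbour_c from where it was at the start of the episode above 0.006 m or angle between any of neighbour_a, neighbour_b, neighbour_c's own z axis and vertical above 0.157 rad).
It fails at once if the charging hanger is loaded by the pipette with more than 25 N, its spring blade included (contact force between pipette and charger above 25 N).
It fails at once if the bottle is shifted more than 20 mm (distance of reagent from where it was at the start of the episode above 0.02 m).
It also fails if it takes over 51 s, if anything falls off the work surface, if the arm or the gripper's body presses on something with over 40 N, if the wrist force passes 120 N, or if a joint passes its speed limit or range.

## Working session

There is one attempt and no reset: what is moved stays moved. The work goes in short steps, Python scripts to look and compute and a tool call to move; the robot and the scene stay as the last step left them, time stands still between calls to the robot, and variables do not carry over. Pictures are saved under pics/ and viewed, at most 10 in all, crops included, and the job is handed in when it is done.

Besides the shell and the picture viewer there is one more tool, called after "Emit:" in YAML: its name, and indented under it one key for each argument. servo_tool: Moves the arm, as the interface text tells. Its arguments: {"type":"object","properties":{"motion":{"type":"array","items":{"type":"number","minimum":-1,"maximum":1}}},"required":["motion"]}

```bash
mkdir -p pics; cat > h.py <<'E'
import numpy as np, cv2
from plant import manip, eyes, job_done, models
from scipy.spatial.transform import Rotation as R
def K(name):
    c=eyes.camera_params(name); return c,200/np.tan(np.radians(c['fov_y'])/2)
def cloud(name,d,mask=None):
    """world points of the masked pixels with depth"""
    c,f=K(name); m=(d>0) if mask is None else (mask&(d>0))
    v,u=np.nonzero(m); z=d[m]
    x=(u-c['cx'])/f; y=(v-c['cy'])/f
    if 'pose' in c: T=c['pose']; P=np.c_[x*z,-y*z,-z]
    else:
        r=np.hypot(x,y)+1e-9; s=np.tan(r)/r; P=np.c_[x*s*z,-y*s*z,-z]; T=tool()@c['T_tool_cam']
    return P@T[:3,:3].T+T[:3,3], np.c_[u,v]
def tool():
    s=manip.state(); T=np.eye(4); q=s['tool_rot']; T[:3,:3]=R.from_quat([q[1],q[2],q[3],q[0]]).as_matrix(); T[:3,3]=s['tool_pos']; return T
def save(n,im): cv2.imwrite(f'pics/{n}.png',im[:,:,::-1])
E
python3 - <<'E'
from h import *
np.set_printoptions(precision=4,suppress=True)
fr={}
for n in ['scene','side']:
    im,d=eyes.grab_frame(n); save(n,im)
    c=eyes.camera_params(n); print(n,c['fov_y'],c['cx'],c['cy'],c['pose'].tolist() if hasattr(c['pose'],'tolist') else c['pose'])
    for l in ['pipette','holder','stand','charger','neighbour_a','reagent']:
        for r in models.regions_of(n,l)[:4]:
            P,_=cloud(n,d,r['mask'])
            if len(P): print(l,round(r['p'],2),np.array(r['pixel']),len(P),np.percentile(P,5,0),np.median(P,0),np.percentile(P,95,0))
print(manip.state(), tool())
E
```

```text
scene 48.1521709051235 317.405483605385 194.1398770076991 [[0.8153755629887087, -0.38661949838175247, 0.430915368433163, 1.0087409976870234], [0.5788531787909705, 0.5321342067133109, -0.6178690665903124, -0.5442533380255818], [0.009575420848992893, 0.7532320688318025, 0.6576851540052636, 0.7102155380484138], [0.0, 0.0, 0.0, 1.0]]
pipette 0.92 [254.5 190.9] 1499 [ 0.5579 -0.134   0.0473] [ 0.5838 -0.1275  0.2025] [ 0.6009 -0.1079  0.2517]
holder 0.7 [264.5 263.9] 2198 [ 0.5414 -0.1636  0.0058] [ 0.6051 -0.1328  0.0111] [ 0.634  -0.0905  0.1547]
holder 0.2 [253.1 187.7] 1407 [ 0.5617 -0.134   0.0681] [ 0.5844 -0.1277  0.204 ] [ 0.6015 -0.1106  0.2518]
stand 0.89 [341.7 178.2] 4238 [0.5198 0.0686 0.0079] [0.5951 0.1583 0.013 ] [0.6387 0.2547 0.1673]
neighbour_a 0.93 [326.4 122.9] 538 [0.5469 0.1125 0.0764] [0.5634 0.1183 0.2058] [0.5828 0.131  0.2447]
neighbour_a 0.56 [346.2 110.3] 411 [0.5655 0.1759 0.0759] [0.5808 0.1829 0.2087] [0.5994 0.1943 0.2467]
reagent 0.73 [367.8 291.2] 2117 [ 0.7824 -0.1264  0.0146] [ 0.81   -0.113   0.0926] [ 0.8319 -0.0885  0.1502]
side 48.35514748564745 32
[... 1326 characters left out ...]
.7925 -0.0736  0.0861] [ 0.8195 -0.0615  0.1498]
{'time': 0.7, 'joint_pos': array([-1.236 ,  0.0527,  1.6129,  0.    ,  1.476 , -0.119 ]), 'joint_vel': array([ 0.0011,  0.0003,  0.0006, -0.001 , -0.0003, -0.0006]), 'joint_efforts': array([  0.0001, -39.3559, -37.0368,  -0.0001,   0.0005,  -0.    ]), 'tool_pos': array([ 0.274 , -0.5617,  0.1987]), 'tool_rot': array([0.    , 0.9744, 0.2249, 0.    ]), 'contact_force': array([ 0.0942,  0.2802, -0.5277]), 'ft_torque': array([-0.006 ,  0.0289, -0.0175]), 'grasp_force': 0.0, 'gripper_width': 1.003400575014103} [[ 0.8988  0.4384  0.      0.274 ]
 [ 0.4384 -0.8988 -0.0001 -0.5617]
 [ 0.      0.0001 -1.      0.1987]
 [ 0.      0.      0.      1.    ]]
```

```bash
python3 - <<'E'
from h import *
np.set_printoptions(precision=4,suppress=True)
for n in ['scene','side']:
    im,d=eyes.grab_frame(n)
    for l,zr in [('pipette',(.247,.256)),('stand',(.008,.016)),('holder',(.006,.014)),('neighbour_a',(.2,.235)),('charger',(.19,.21))]:
        for r in models.regions_of(n,l)[:3]:
            P,_=cloud(n,d,r['mask']); P=P[(P[:,2]>zr[0])&(P[:,2]<zr[1])]
            if len(P)>10: print(n,l,round(r['p'],2),len(P),cv2.minAreaRect((P[:,:2]*1000).astype(np.float32)),P[:,2].mean())
    # everything between and behind neighbours
    crop=im[60:260,200:460] if n=='scene' else im[180:380,240:460]
    save(n+'_z',cv2.resize(crop,None,fx=2.7,fy=2.7,interpolation=cv2.INTER_CUBIC))
E
```

```text
scene pipette 0.6 229 ((571.8385009765625, -117.89471435546875), (29.44071388244629, 34.409141540527344), 73.6351089477539) 0.25096324375904183
scene stand 0.84 2568 ((579.5769653320312, 249.29515075683594), (385.86700439453125, 163.48202514648438), 88.99054718017578) 0.01207089111530394
scene stand 0.48 80 ((808.5537109375, -113.02166748046875), (60.88125991821289, 24.18610382080078), 22.501056671142578) 0.012069865563197748
scene holder 0.82 1377 ((585.9576416015625, -121.02621459960938), (85.8132095336914, 107.69596862792969), 74.28631591796875) 0.010319522845547983
scene neighbour_a 0.94 261 ((591.4620361328125, 185.74652099609375), (35.725341796875, 64.35487365722656), 66.40310668945312) 0.21593238005924772
scene neighbour_a 0.83 269 ((563.446533203125, 122.49421691894531), (42.157562255859375, 24.70568084716797), 2.21386456489563) 0.21612643292619688
scene neighbour_a 0.65 228 ((586.7036743164062, 214.00320434570312), (41.882667541503906, 42.28504180908203), 73.41687774658203) 0.2164614319610589
scene charger 0.57 185 ((600.1343994140625, 148.17433166503906), (27.89542961120605
[... 365 characters left out ...]
 ((587.542724609375, -117.58110046386719), (86.82747650146484, 106.38946533203125), 75.41905975341797) 0.010118056585750532
side neighbour_a 0.93 443 ((588.0423583984375, 224.30889892578125), (40.70170974731445, 34.40598678588867), 15.059520721435547) 0.21730486149093808
side neighbour_a 0.78 352 ((582.0073852539062, 194.36416625976562), (32.88379669189453, 41.89558792114258), 67.85517883300781) 0.21906159855010932
side neighbour_a 0.57 403 ((563.895263671875, 127.51953125), (25.251846313476562, 39.64762878417969), 78.02448272705078) 0.2175812843206198
side charger 0.64 334 ((604.8258056640625, 154.3009033203125), (40.197330474853516, 38.26228713989258), 58.91599655151367) 0.1992620483928123
```

View pics/scene.png

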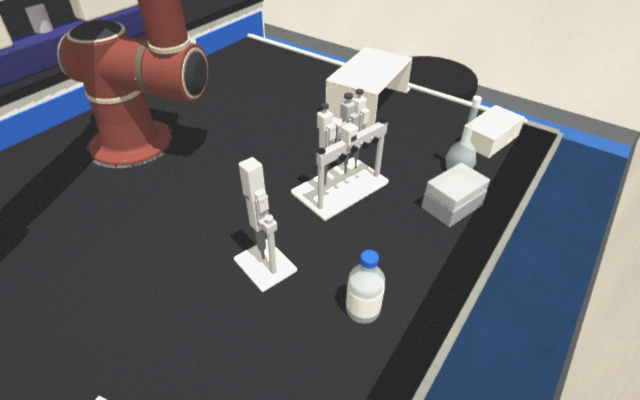

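View pics/side.png

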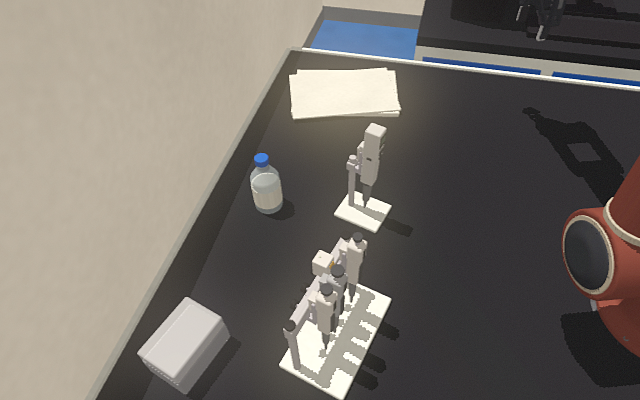

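Emit:
servo_tool:
  motion: [1, 1, -0.58, -1, -1, 1, 1, -0.58, -1, -1, 1, 1, -0.58, -1, -1, 1, 1, -0.58, -1, -1, 1, 1, -0.58, -1, -1]

```text
time: 1.92
tool_pos: [0.3517, -0.4463, 0.3192]
tool_rot: [0.001, 0.814, 0.581, -0.0]
contact_force: [-0.7, 0.9, -0.4]
gripper_width: 1.0
grasp_force: 0.0
```

Emit:
servo_tool:
  motion: [1, 0.5, 0.13, 0, -0.075, 1, 1, 0.27, 0, -0.075, 1, 1, 0.27, 0, -0.075]

```text
time: 2.3
tool_pos: [0.4223, -0.3411, 0.3177]
tool_rot: [-0.001, 0.796, 0.605, 0.0]
contact_force: [0.3, -1.1, -0.0]
gripper_width: 0.998
grasp_force: 0.0
```

Emit:
servo_tool:
  motion: [1, 0.5, 0.13, 0, 0, 1, 1, 0.27, 0, 0, 1, 1, 0.27, 0, 0]

```text
time: 2.68
tool_pos: [0.4853, -0.235, 0.3177]
tool_rot: [-0.001, 0.796, 0.605, -0.0]
contact_force: [-0.5, -0.4, -0.3]
gripper_width: 1.001
grasp_force: 0.0
```

Emit:
servo_tool:
  motion: [1, 0.5, 0.13, 0, 0, 1, 0.8, 0.27, 0, 0, 1, 0.8, 0.27, 0, 0]

```text
time: 3.05
tool_pos: [0.5419, -0.1534, 0.3175]
tool_rot: [-0.001, 0.797, 0.604, -0.001]
contact_force: [0.4, -0.1, -0.7]
gripper_width: 0.998
grasp_force: 0.0
```

Check from near with the wrist camera.

```bash
python3 - <<'E'
from h import *
np.set_printoptions(precision=4,suppress=True)
T=tool(); im,d=eyes.grab_frame('wrist'); save('w1',im)
print(T, eyes.camera_params('wrist'))
for r in models.regions_of('wrist','pipette')[:2]:
    P,_=cloud('wrist',d,r['mask']); print(r['p'],r['pixel'],len(P),np.percentile(P,[2,50,98],0))
    P=P[(P[:,2]>.243)&(P[:,2]<.26)]
    if len(P)>10: print(len(P),cv2.minAreaRect((P[:,:2]*1000).astype(np.float32)),P[:,2].mean())
E
```

```text
[[ 0.2694  0.963  -0.0019  0.5419]
 [ 0.963  -0.2694  0.0003 -0.1534]
 [-0.0003 -0.0019 -1.      0.3175]
 [ 0.      0.      0.      1.    ]] {'fov_y': 65.70646984690485, 'cx': 319.63850539197773, 'cy': 196.60429278210688, 'T_tool_cam': array([[ 0.0006,  0.9474,  0.3201,  0.0835],
       [ 1.    , -0.0003, -0.0012, -0.0006],
       [-0.0011,  0.3201, -0.9474, -0.175 ],
       [ 0.    ,  0.    ,  0.    ,  1.    ]])}
0.67 [344.5, 141.2] 1960 [[ 0.5533 -0.1304  0.1245]
 [ 0.5721 -0.1138  0.2503]
 [ 0.5991 -0.0988  0.2525]]
1477 ((569.6686401367188, -114.83582305908203), (29.88541030883789, 32.104366302490234), 75.42693328857422) 0.2505321374656463
```

View pics/w1.png

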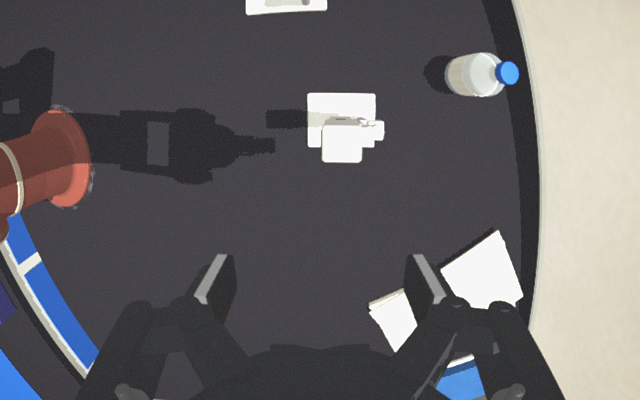

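Emit:
servo_tool:
  motion: [0.3, 0.37, 0.14, 0, 0, 0.3, 0.37, 0.14, 0, 0, 0.3, 0.37, 0.14, 0, 0]

```text
time: 3.52
tool_pos: [0.5691, -0.1165, 0.3184]
tool_rot: [0.0, 0.797, 0.604, -0.0]
contact_force: [0.3, 0.2, -0.5]
gripper_width: 0.647
grasp_force: 0.0
```

```bash
python3 - <<'E'
from h import *
np.set_printoptions(precision=4,suppress=True)
T=tool(); im,d=eyes.grab_frame('wrist'); save('w2',im)
print(T,manip.state()['gripper_width'])
P,_=cloud('wrist',d)
a=np.radians(-15.3); o=np.array([.5703,-.1151]); ex=np.array([np.cos(a),np.sin(a)]); ey=np.array([-ex[1],ex[0]])
q=np.c_[(P[:,:2]-o)@ex,(P[:,:2]-o)@ey]
for lo,hi in [(-.1,-.03),(-.03,-.017),(-.012,.012),(.02,.03),(.03,.045),(.045,.06),(.06,.1)]:
    m=(q[:,0]>lo)&(q[:,0]<hi)&(abs(q[:,1])<.025)
    if m.any(): print(lo,hi,m.sum(),np.percentile(P[m,2],[50,98]))
m=(P[:,2]>.246)&(P[:,2]<.258)&(abs(q)<.04).all(1)
print(cv2.minAreaRect((P[m,:2]*1000).astype(np.float32)),P[m,2].mean())
E
```

```text
[[ 0.2713  0.9625 -0.0007  0.5691]
 [ 0.9625 -0.2713 -0.0006 -0.1165]
 [-0.0008 -0.0006 -1.      0.3184]
 [ 0.      0.      0.      1.    ]] 0.6479253994816763
-0.1 -0.03 11888 [0.4192 0.4551]
-0.03 -0.017 4287 [0.4303 0.451 ]
-0.012 0.012 6796 [0.4331 0.4506]
0.02 0.03 3894 [0.4182 0.4472]
0.03 0.045 2657 [0.4006 0.4468]
0.045 0.06 7120 [0.4282 0.4545]
0.06 0.1 1606 [0.4346 0.4576]
((570.6221923828125, -113.68699645996094), (30.533029556274414, 32.07807540893555), 75.34745025634766) 0.25033441799752854
```

Emit:
servo_tool:
  motion: [0.3, 0.02, 0.005, 0.35, 0, 0.3, 0.02, 0.005, 0.6, 0, 0.3, 0.02, 0.005, 0.75, 0, 0.3, 0.02, 0.005, 0.83, 0, 0.3, 0.02, 0.005, 0.89, 0]

```text
time: 4.2
tool_pos: [0.5714, -0.1132, 0.2125]
tool_rot: [0.001, 0.797, 0.604, 0.0]
contact_force: [0.0, 0.0, 0.1]
gripper_width: 0.65
grasp_force: 0.0
```

Emit:
servo_tool:
  motion: [-0.3, 0, 0, 0, 0, -0.6, 0, 0, 0, 0, -1, 0, 0, 0, 0, -1, 0, 0, 0, 0, -1, 0, 0, 0, 0]

```text
time: 4.82
tool_pos: [0.5714, -0.1128, 0.2129]
tool_rot: [0.001, 0.797, 0.604, 0.0]
contact_force: [-0.6, 0.6, 4.7]
gripper_width: 0.346
grasp_force: 59.8
```

```bash
python3 - <<'E'
from h import *
np.set_printoptions(precision=4,suppress=True)
print(tool()); print(manip.state())
E
```

```text
[[ 0.2692  0.9631  0.0014  0.5714]
 [ 0.9631 -0.2692 -0.0005 -0.1128]
 [-0.0001  0.0015 -1.      0.2129]
 [ 0.      0.      0.      1.    ]]
{'time': 4.825, 'joint_pos': array([-0.3226, -0.0573,  1.6989, -0.    ,  1.4985, -0.0501]), 'joint_vel': array([-0.0001, -0.    , -0.0006, -0.0019,  0.0012, -0.001 ]), 'joint_efforts': array([ -0.0038, -31.9112, -34.8803,   0.049 ,  -0.4321,  -0.0045]), 'tool_pos': array([ 0.5714, -0.1128,  0.2129]), 'tool_rot': array([0.0006, 0.7966, 0.6045, 0.0004]), 'contact_force': array([-0.5977,  0.5611,  4.7081]), 'ft_torque': array([ 0.0206,  0.2566, -0.0016]), 'grasp_force': 59.833465442061424, 'gripper_width': 0.3455561235923135}
```

Emit:
servo_tool:
  motion: [-1, 0, 0, -0.1, 0, -1, 0, 0, -0.25, 0, -1, 0, 0, -0.4, 0, -1, 0, 0, -0.5, 0, -1, 0, 0, -0.5, 0]

```text
time: 5.45
tool_pos: [0.5712, -0.1128, 0.2736]
tool_rot: [0.001, 0.797, 0.604, 0.0]
contact_force: [-1.5, 0.9, 0.5]
gripper_width: 0.347
grasp_force: 59.9
```

Emit:
servo_tool:
  motion: [-1, 0, -0.2, 0, 0, -1, 0, -0.5, 0, 0, -1, 0, -0.8, 0, 0, -1, 0, -0.8, 0, 0]

```text
time: 5.95
tool_pos: [0.4775, -0.0864, 0.2715]
tool_rot: [0.0, 0.797, 0.604, 0.0]
contact_force: [0.4, 0.6, -1.4]
gripper_width: 0.346
grasp_force: 59.9
```

Emit:
servo_tool:
  motion: [-1, 0.4, -0.27, 0, 0, -1, 0.8, -0.27, 0, 0, -1, 1, -0.27, 0, 0, -1, 1, -0.27, 0, 0]

```text
time: 6.45
tool_pos: [0.4804, 0.0386, 0.2715]
tool_rot: [0.0, 0.796, 0.606, -0.0]
contact_force: [0.5, -0.9, -1.1]
gripper_width: 0.343
grasp_force: 60.2
```

Emit:
servo_tool:
  motion: [-1, 0.4, -0.27, 0, 0, -1, 0.65, -0.27, 0, 0, -1, 0.65, -0.27, 0, 0, -1, 0.65, -0.27, 0, 0]

```text
time: 6.95
tool_pos: [0.4697, 0.1203, 0.2716]
tool_rot: [0.0, 0.797, 0.604, -0.0]
contact_force: [-0.3, -0.1, -1.0]
gripper_width: 0.345
grasp_force: 60.3
```

```bash
python3 - <<'E'
from h import *
np.set_printoptions(precision=4,suppress=True)
T=tool(); im,d=eyes.grab_frame('wrist'); save('w3',im); np.save('w3.npy',np.c_[cloud('wrist',d)]if 0 else d); np.save('T3.npy',T)
print(T)
for l in ['neighbour_a','charger','pipette','stand']:
  for r in models.regions_of('wrist',l)[:3]:
    P,_=cloud('wrist',d,r['mask'])
    if len(P): print(l,round(r['p'],2),r['pixel'],len(P),*np.percentile(P,[3,50,97],0))
E
```

```text
[[ 0.2703  0.9628 -0.0003  0.4697]
 [ 0.9628 -0.2703 -0.0008  0.1203]
 [-0.0008 -0.0001 -1.      0.2716]
 [ 0.      0.      0.      1.    ]]
neighbour_a 0.95 [419.2, 157.1] 2112 [0.5424 0.1194 0.0904] [0.5527 0.1334 0.2213] [0.5812 0.1424 0.2469]
neighbour_a 0.71 [445.0, 121.9] 1803 [0.5768 0.1392 0.1407] [0.593  0.1542 0.1966] [0.6157 0.1663 0.202 ]
neighbour_a 0.65 [419.7, 45.7] 2172 [0.5667 0.2115 0.091 ] [0.5748 0.2222 0.2243] [0.606  0.2369 0.2469]
charger 0.96 [446.5, 120.6] 1874 [0.5768 0.1361 0.0132] [0.5937 0.1541 0.1964] [0.6203 0.1664 0.2021]
pipette 0.64 [326.2, 233.3] 6588 [0.4562 0.1062 0.1738] [0.4742 0.1286 0.2973] [0.4976 0.1363 0.3103]
pipette 0.18 [375.6, 103.4] 10908 [0.5062 0.0793 0.0102] [0.5662 0.1713 0.0123] [0.6262 0.2747 0.1746]
stand 0.59 [374.1, 103.3] 10872 [0.5066 0.0794 0.0103] [0.5664 0.1711 0.0123] [0.6259 0.2742 0.1745]
stand 0.55 [427.7, 270.4] 2725 [ 0.5349 -0.1549  0.0047] [ 0.5907 -0.1155  0.0099] [ 0.6362 -0.0703  0.1351]
```

View pics/w3.png

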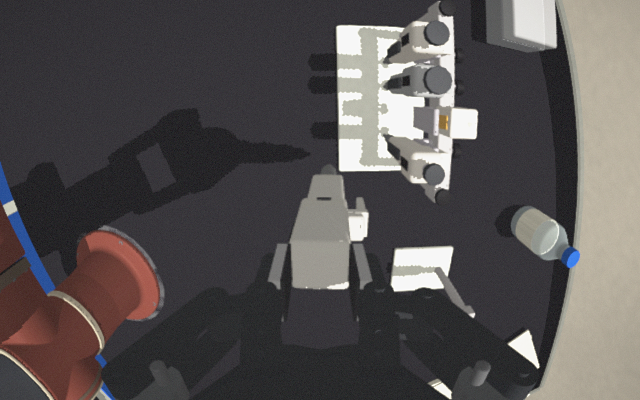

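```bash
python3 - <<'E'
from h import *
np.set_printoptions(precision=4,suppress=True)
d=np.load('w3.npy'); T=np.load('T3.npy'); im=cv2.imread('pics/w3.png')
P,uv=cloud('wrist',d)
c=[]
for u,v in [(433,173),(437,80),(436,33)]:
    m=(np.hypot(uv[:,0]-u,uv[:,1]-v)<20)&(P[:,2]>.244)&(P[:,2]<.256)
    cc,r=cv2.minEnclosingCircle(P[m,:2].astype(np.float32)); print('button',m.sum(),cc,r,P[m].mean(0)); c.append(P[m,:2].mean(0) if 0 else np.array(cc))
ey=(c[2]-c[0])/np.linalg.norm(c[2]-c[0]); print('yaw y',np.degrees(np.arctan2(ey[1],ey[0]))-90,np.linalg.norm(c[2]-c[0]),np.linalg.norm(c[1]-c[0]))
ex=np.array([ey[1],-ey[0]]); o=c[0]+ey*np.linalg.norm(c[1]-c[0])/2; print('mid',o)
q=np.c_[(P[:,:2]-o)@ex,(P[:,:2]-o)@ey]*1000
m=(abs(q[:,1])<20)&(q[:,0]>-10)&(q[:,0]<60)&(P[:,2]>.12)&(P[:,2]<.24)
for k in range(-10,60,2):
    s=m&(q[:,0]>=k)&(q[:,0]<k+2)
    if s.sum()>3:
        t=s&(P[:,2]>np.percentile(P[s,2],90)-.004)
        print(k,s.sum(),'z',np.percentile(P[s,2],[5,50,95]),'y',q[t,1].min(),q[t,1].max())
# held pipette
H=(abs(P[:,0]-T[0,3])<.05)&(abs(P[:,1]-T[1,3])<.05)&(P[:,2]>.25)
m=H&(np.hypot(*(uv-[322,265]).T)<40)&(P[:,2]>.304)&(P[:,2]<.318)
L=(P[m]-T[:3,3])@T[:3,:3]*1000
print('head top in tool',cv2.minAreaRect(L[:,:2].astype(np.float32)),np.percentile(L[:,2],[5,50,95]))
A=np.c_[L[:,:2],np.ones(len(L))]; print('top plane',np.linalg.lstsq(A,L[:,2],rcond=None)[0])
E
```

```text
button 354 (0.555228590965271, 0.12944461405277252) 0.008176367729902267 [0.5552 0.1299 0.2464]
button 626 (0.5716120004653931, 0.19323471188545227) 0.010439528152346611 [0.5712 0.1934 0.2468]
button 484 (0.5797098278999329, 0.22539332509040833) 0.009422601200640202 [0.5793 0.2251 0.2462]
yaw y -14.313578201022722 0.09902265453740769 0.06586040303818026
mid [0.5634 0.1614]
14 276 z [0.1408 0.1726 0.1949] y -10.432843555922899 10.644519354903524
16 285 z [0.1388 0.175  0.1973] y -10.34514759372491 11.092735500369528
18 50 z [0.1764 0.1971 0.1978] y -10.203528288468718 11.185742731878939
20 15 z [0.1407 0.1957 0.1964] y -9.415251779247729 9.424500617559183
24 49 z [0.1613 0.1877 0.1913] y -5.807325610127745 5.779305320703345
26 67 z [0.1888 0.1928 0.197 ] y -5.151954986291513 6.192026234674109
28 118 z [0.173  0.1935 0.1997] y -10.412608951226485 11.61557914047822
30 225 z [0.149  0.1941 0.2016] y -12.06041419260741 12.69877427822669
32 201 z [0.1422 0.165  0.2019] y -12.847464456652476 12.856927352906744
34 89 z [0.1669 0.2008 0.2021] y -12.833427242394846 13.023773680964347
36 91 z [
[... 195 characters left out ...]
1469243348
42 82 z [0.1664 0.2009 0.2023] y -12.62603849992522 13.395821335682294
44 76 z [0.1666 0.2007 0.2024] y -12.64213028957161 12.806319287276375
46 75 z [0.1665 0.2008 0.2021] y -12.514177335971254 12.904026274719218
48 66 z [0.1776 0.2011 0.2026] y -12.202526345584877 12.955591863126358
50 60 z [0.1996 0.2012 0.202 ] y -12.029014569328499 13.180416383684104
52 58 z [0.1754 0.2012 0.2021] y -12.013492434785622 12.371270217661957
54 40 z [0.1993 0.2008 0.2017] y -12.004410697941369 12.397212233521774
head top in tool ((-0.7715415954589844, 0.4416999816894531), (30.3463191986084, 35.71581268310547), 0.7203276753425598) [-41.1116 -37.7283 -35.2373]
top plane [  0.0242  -0.0411 -37.8454]
```

Emit:
servo_tool:
  motion: [-1, 0.25, -0.006, 0, -0.02, -1, 0.45, -0.013, 0, -0.038, -1, 0.533, -0.013, 0, -0.038, -1, 0.533, -0.013, 0, -0.038]

```text
time: 7.7
tool_pos: [0.4852, 0.1832, 0.2717]
tool_rot: [0.0, 0.787, 0.616, -0.0]
contact_force: [0.1, 0.3, -1.6]
gripper_width: 0.347
grasp_force: 60.3
```

```bash
cat > m.py <<'E'
from h import *
np.set_printoptions(precision=4,suppress=True)
a=np.radians(-14.31); ex=np.array([np.cos(a),np.sin(a)]); ey=np.array([-ex[1],ex[0]]); o=np.array([.5803,.1573])
E
python3 - <<'E'
from m import *
T=tool(); im,d=eyes.grab_frame('wrist'); save('w4',im); np.save('w4.npy',d); np.save('T4.npy',T)
print('tool y angle',np.degrees(np.arctan2(T[1,1],T[0,1])),T[:3,3],'TCP rel',(T[:2,3]-o)@ex*1e3,(T[:2,3]-o)@ey*1e3)
# tilt of held pipette from handle slices
for n in ['scene','side']:
    im,d=eyes.grab_frame(n); save(n+'2',im); rr=models.regions_of(n,'pipette')
    for r in rr[:1]:
        P,_=cloud(n,d,r['mask']); q=np.c_[(P[:,:2]-o)@ex,(P[:,:2]-o)@ey,P[:,2]]*1e3
        print(n,r['p'],len(P))
        for z in range(100,315,20):
            s=(abs(q[:,2]-z)<10)
            if s.sum()>8: print(z,s.sum(),np.percentile(q[s,0],[5,50,95]),np.percentile(q[s,1],[5,50,95]))
E
```

```text
tool y angle -13.897692128396004 [0.4852 0.1832 0.2717] TCP rel -98.56821848065722 1.5770578228090637
scene 0.67 1285
100 18 [-87.5363 -84.1504 -80.5498] [-9.9739 -6.3524 -2.773 ]
120 50 [-89.6629 -82.0801 -78.941 ] [-11.7856  -7.7219   0.2752]
140 57 [-92.7597 -83.1039 -79.4935] [-12.9504  -9.1325  -0.9762]
160 48 [-92.8314 -83.8334 -78.6236] [-14.2157 -10.882   -4.0409]
180 84 [-101.0739  -83.3661  -76.1661] [-16.4196 -14.5461  -2.2758]
200 129 [-98.6045 -79.4344 -77.0118] [-16.9993 -12.0166   6.5742]
220 124 [-101.3755  -80.851   -63.9899] [-17.3514 -14.1079   2.657 ]
240 168 [-103.6133  -79.3761  -64.0417] [-18.1563 -12.0107   4.2436]
260 200 [-105.792   -80.0748  -65.5862] [-18.2998 -11.2568   6.0278]
280 169 [-106.906   -82.2964  -78.9506] [-18.4159 -14.7883   7.9508]
300 174 [-110.933   -87.9777  -79.89  ] [-18.2648 -15.0295   5.7859]
side 0.87 1875
100 13 [-89.8728 -86.1014 -82.8524] [1.0233 2.3084 6.1296]
120 54 [-95.1969 -88.8796 -81.1395] [3.5688 6.322  7.6894]
140 59 [-96.8143 -89.618  -82.0821] [3.6908 6.9505 8.1936]
160 36 [-96.5318 -89.996  -83.777 ] [ 5.656   7.85   11.3325]
180 118 [-104.2107  -92.5363  -79.3945] [ 4.45   11.3886 12.2763]
200 134 [-105.0924  -92.9796  -79.8739] [ 2.0359 11.5668 12.6152]
220 154 [-105.7516  -93.2317  -79.3766] [ 7.0289 11.4684 12.46  ]
240 157 [-110.2237  -91.7367  -67.4642] [ 4.4101 11.8577 14.2514]
260 330 [-111.7188  -87.5573  -66.4943] [-5.4674 12.7648 14.2751]
280 211 [-111.7895  -97.2152  -82.1288] [10.6076 13.4734 14.4796]
300 425 [-111.1814  -98.1973  -83.4574] [-11.7749  11.8516  14.2733]
```

View pics/w4.png

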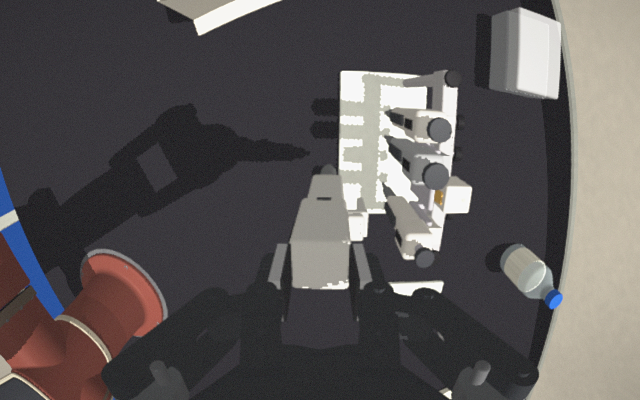

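```bash
python3 - <<'E'
from m import *
d=np.load('w4.npy'); T=np.load('T4.npy')
P,uv=cloud('wrist',d); L=(P-T[:3,3])@T[:3,:3]*1e3
# all in stand axes relative to TCP
t=T[:2,3]; S=np.c_[(P[:,:2]-t)@ex*1e3,(P[:,:2]-t)@ey*1e3,P[:,2]*1e3]
B=[]
for u,v in [(424,257),(435,175),(439,130)]:
    m=(np.hypot(uv[:,0]-u,uv[:,1]-v)<20)&(S[:,2]>244)&(S[:,2]<256)
    cc,r=cv2.minEnclosingCircle(S[m,:2].astype(np.float32)); B.append(cc); print('button',m.sum(),cc,r,np.median(S[m,2]))
mid=(B[0][1]+B[1][1])/2; bx=(B[0][0]*1+B[1][0])/2
print('yaw resid',np.degrees(np.arctan2(B[0][0]-B[2][0],B[2][1]-B[0][1])),'mid',bx,mid)
m=(abs(S[:,1]-mid)<15)&(S[:,0]>bx)&(S[:,0]<bx+60)&(S[:,2]>120)&(S[:,2]<240)
for k in range(12,40,1):
    s=m&(S[:,0]-bx>=k)&(S[:,0]-bx<k+1)
    if s.sum()>3:
        z=np.percentile(S[s,2],95); tt=s&(S[:,2]>z-3); print(k,s.sum(),z,S[tt,1].min()-mid,S[tt,1].max()-mid)
# hook roof
m=(S[:,0]>12)&(S[:,0]<45)&(abs(S[:,1])<20)&(S[:,2]>235)&(S[:,2]<285)
for k in range(12,45,1):
    s=m&(S[:,0]>=k)&(S[:,0]<k+1)
    if s.sum()>3: print('hook',k,s.sum(),np.percentile(S[s,2],[5,50,95]),S[s,1].min(),S[s,1].max())
m=(abs(S[:,0])<30)&(abs(S[:,1])<25)&(S[:,2]>300)&(S[:,2]<320)
for k in range(-24,26,3):
    s=m&(S[:,0]>=k)&(S[:,0]<k+3)
    if s.sum()>3: print('head',k,s.sum(),np.median(S[s,2]),np.percentile(S[s,1],[1,99]))
E
```

```text
button 274 (81.73417663574219, -35.1143913269043) 8.448296546936035 246.31919544340604
button 551 (81.46990966796875, 30.567310333251953) 10.043968200683594 246.62215796425656
button 480 (81.92496490478516, 63.349605560302734) 9.201478004455566 246.1875951368635
yaw resid -0.11101874047259745 mid 81.60204315185547 -2.273540496826172
15 199 193.38796014993432 -10.788992151287292 7.709010784014394
16 124 196.6836214593587 -10.688990149856718 8.51910504396206
17 27 198.01327870070796 -10.609229238686702 7.647778969555213
18 19 197.82466968981012 -10.543101519523606 7.8330980736970846
19 16 197.50484753407846 -8.61974782621218 5.597949474446569
20 8 196.41092535684464 -10.831381194212927 7.353436226188051
24 9 188.55425945741027 -5.791664425637743 4.037404251696998
25 31 192.39167281254504 -5.213500698115312 5.818209556677216
26 37 195.45232954592421 -6.042483531570774 5.994973437329541
27 16 196.56523195264302 -5.786300584401921 5.911206279325095
28 15 199.54683496911343 -3.5025354166622096 6.637894045975852
29 97 200.51158055305794 -10.807126160079939 11.375842304015237
30 49 201.63411
[... 2301 characters left out ...]
6696  12.2579]
head -15 333 308.5481272544061 [-15.6725  13.0962]
head -12 306 308.74423226103556 [-15.5298  13.39  ]
head -9 310 308.97495055509955 [-14.9497  13.3848]
head -6 322 309.0924431380396 [-15.0356  13.3824]
head -3 319 309.3112286589417 [-15.7736  13.4205]
head 0 316 309.3392169052651 [-15.6355  13.5541]
head 3 326 309.50218064328044 [-15.505  13.538]
head 6 318 309.5739028551033 [-15.6378  13.556 ]
head 9 326 309.72787638499506 [-15.2172  13.607 ]
head 12 362 309.8425531681826 [-14.8681  13.3179]
head 15 75 313.6066140233703 [ 4.1587 12.2893]
head 18 65 315.0672396357492 [10.884  12.4737]
head 21 33 315.4890072830953 [ 7.0613 11.4795]
head 24 49 315.7483208989866 [7.03   8.3441]
```

Emit:
servo_tool:
  motion: [-1, -0.013, 0.15, 0, 0, -1, -0.013, 0.28, 0, 0, -1, -0.013, 0.35, 0, 0, -1, -0.013, 0.4, 0, 0, -1, -0.013, 0.4, 0, 0]

```text
time: 8.57
tool_pos: [0.5316, 0.1701, 0.2716]
tool_rot: [-0.0, 0.788, 0.616, -0.0]
contact_force: [0.4, 0.1, -1.1]
gripper_width: 0.347
grasp_force: 60.3
```

Emit:
servo_tool:
  motion: [-1, 0, 0.07, 0, 0, -1, 0, 0.13, 0, 0, -1, 0, 0.19, 0, 0, -1, 0, 0.239, 0, 0, -1, 0, 0.239, 0, 0]

```text
time: 9.2
tool_pos: [0.5593, 0.1633, 0.2716]
tool_rot: [-0.0, 0.788, 0.616, -0.0]
contact_force: [-0.5, -0.3, -1.2]
gripper_width: 0.344
grasp_force: 60.3
```

```bash
python3 - <<'E'
from m import *
T=tool(); im,d=eyes.grab_frame('wrist'); save('w5',im); np.save('w5.npy',d); np.save('T5.npy',T)
print('tool y angle',np.degrees(np.arctan2(T[1,1],T[0,1])),T[:3,3],'TCP rel',(T[:2,3]-o)@ex*1e3,(T[:2,3]-o)@ey*1e3,manip.state()['contact_force'])
im,d=eyes.grab_frame('side'); save('side5',im); np.save('s5.npy',d)
im2,d=eyes.grab_frame('scene'); np.save('c5.npy',d)
c1=cv2.resize(im[200:350,260:410],(600,600),interpolation=cv2.INTER_CUBIC)
save('zoom5',c1)
E
```

```text
tool y angle -13.928118264182 [0.5593 0.1633 0.2716] TCP rel -21.82663716892806 0.6024768072357819 [-0.4559  0.4089 -0.7307]
```

View pics/w5.png

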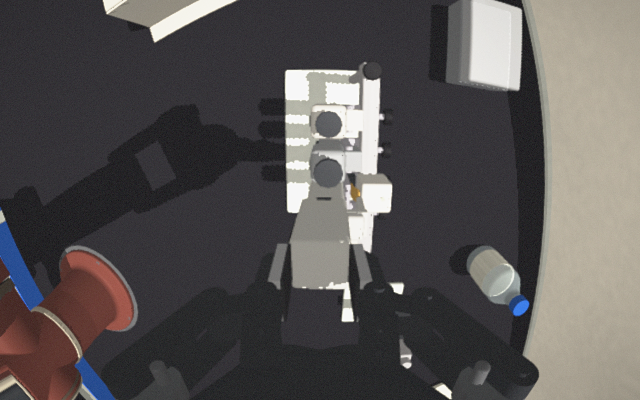

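View pics/zoom5.png

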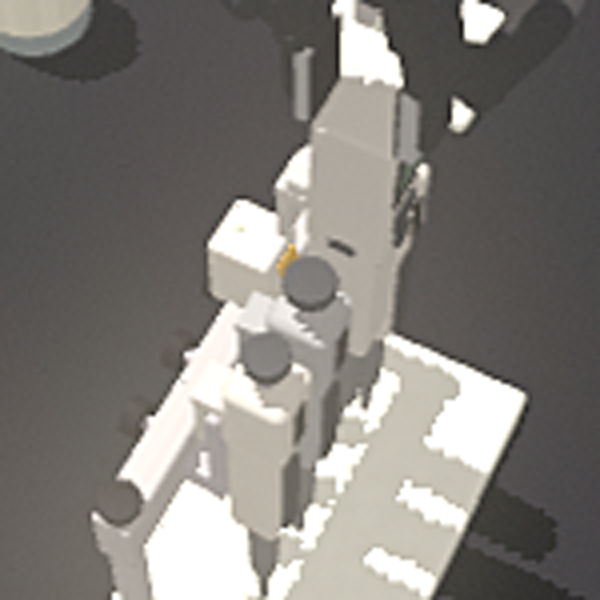

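```bash
python3 - <<'E'
from m import *
for n,f in [('wrist','w5'),('side','s5'),('scene','c5')]:
    d=np.load(f+'.npy'); P,uv=cloud(n,d)
    S=np.c_[(P[:,:2]-o)@ex,(P[:,:2]-o)@ey,P[:,2]]*1e3
    def ext(nm,xr,yr,zr):
        m=(S[:,0]>xr[0])&(S[:,0]<xr[1])&(S[:,1]>yr[0])&(S[:,1]<yr[1])&(S[:,2]>zr[0])&(S[:,2]<zr[1])
        if m.sum()>5: print(n,nm,m.sum(),*[np.percentile(S[m,i],[2,50,98]) for i in range(3)])
    ext('housing top',(5,50),(-25,25),(197,207))
    ext('hook top',(-6,25),(-20,20),(257,268))
    ext('hook low back',(5,25),(-20,20),(225,257))
    ext('head top',(-60,10),(-25,25),(306,313))
    ext('handle/head mid',(-60,-2),(-25,25),(262,300))
    ext('n1 top',(-40,10),(20,46),(240,256)); ext('n-1 top',(-40,10),(-46,-20),(240,256))
    ext('n1 body',(-50,0),(16,48),(150,225)); ext('n-1 body',(-50,0),(-48,-16),(150,225)); ext('handle',(-50,0),(-16,16),(140,225))
E
```

```text
wrist housing top 843 [12.6398 26.0295 38.1769] [-12.4717   1.8273  12.5786] [198.34   200.6491 202.1583]
wrist hook top 382 [-5.3644  1.3374  6.0581] [-7.7719  2.124  12.8088] [258.0588 261.955  263.5342]
wrist hook low back 187 [5.0978 8.046  9.7764] [-8.7901  7.8912  9.0392] [226.2617 253.431  255.5325]
wrist head top 3019 [-38.2689 -22.1834  -6.9992] [-13.7943   2.6131  14.0756] [306.625  309.1312 312.0342]
wrist handle/head mid 1425 [-37.6009 -21.2075  -5.6473] [ 9.7103 14.0902 14.8042] [262.5158 283.3993 299.5328]
wrist n1 top 686 [-25.6731 -17.047   -8.3307] [24.2625 33.3864 41.9128] [242.0903 246.3919 247.6404]
wrist n1 body 507 [-29.8635 -13.5632  -0.262 ] [24.5278 43.2357 45.5094] [156.3673 205.7298 224.7934]
wrist handle 338 [-30.6696 -14.8971  -0.1838] [ 0.0622 12.0412 12.8252] [185.3193 211.5578 224.4325]
side housing top 239 [13.9365 27.3753 39.4439] [-12.811    1.2603  12.6232] [197.6169 201.0462 203.4492]
side hook top 57 [-3.9143  4.1232  8.1249] [-7.4155  4.8006 12.6412] [257.5158 262.2972 264.8592]
side hook low back 68 [ 5.6479  8.3165 11.7263] [-6.7829  6.9004  8
[... 1004 characters left out ...]
23.3869   2.7984] [-18.3568  -9.2856   7.0771] [306.3416 309.655  312.6781]
scene handle/head mid 339 [-33.2201  -6.4973  -2.598 ] [-19.4329 -16.2013   8.6989] [263.3209 281.3425 299.2344]
scene n1 top 37 [-22.6893 -10.6171  -5.288 ] [22.0512 29.7473 38.6515] [240.9247 246.6462 248.4788]
scene n-1 top 45 [-21.6131 -13.604   -7.0829] [-43.8205 -38.1354 -27.225 ] [240.6626 245.9824 248.3644]
scene n1 body 93 [-9.4591 -2.8738 -0.2296] [17.1375 23.4244 41.1525] [185.1449 207.9239 224.3915]
scene n-1 body 268 [-25.9266  -6.3988  -0.2339] [-47.7951 -45.366  -16.191 ] [152.3849 203.6624 224.7759]
scene handle 142 [-22.3222  -2.8986  -0.2241] [-15.7911  -9.8566   9.7385] [149.1152 206.1922 223.9208]
```

Emit:
servo_tool:
  motion: [-1, 0, 0.004, 0.06, 0, -1, 0, 0.004, 0.12, 0, -1, 0, 0.004, 0.17, 0, -1, 0, 0.004, 0.17, 0]

```text
time: 9.85
tool_pos: [0.5593, 0.1631, 0.2502]
tool_rot: [-0.0, 0.788, 0.616, -0.001]
contact_force: [-0.8, 0.0, -0.6]
gripper_width: 0.342
grasp_force: 60.3
```

Emit:
servo_tool:
  motion: [-1, 0, 0, 0.02, 0, -1, 0, 0, 0.04, 0, -1, 0, 0, 0.06, 0, -1, 0, 0, 0.06, 0]

```text
time: 10.35
tool_pos: [0.5596, 0.1632, 0.2438]
tool_rot: [-0.0, 0.788, 0.616, -0.0]
contact_force: [-0.7, -1.2, -2.2]
gripper_width: 0.346
grasp_force: 60.3
```

Emit:
servo_tool:
  motion: [-1, 0, 0, 0.013, 0, -1, 0, 0, 0.026, 0, -1, 0, 0, 0.04, 0, -1, 0, 0, 0.04, 0]

```text
time: 10.85
tool_pos: [0.5596, 0.1634, 0.2398]
tool_rot: [-0.0, 0.788, 0.616, 0.0]
contact_force: [-2.8, 1.1, 2.3]
gripper_width: 0.343
grasp_force: 60.7
```

Emit:
servo_tool:
  motion: [-1, 0, 0, 0.013, 0, -1, 0, 0, 0.026, 0, -1, 0, 0, 0.034, 0, -1, 0, 0, 0.034, 0]

```text
time: 11.35
tool_pos: [0.5596, 0.1633, 0.2352]
tool_rot: [-0.0, 0.788, 0.616, -0.0]
contact_force: [-3.7, 1.1, 3.2]
gripper_width: 0.344
grasp_force: 60.8
```

Emit:
servo_tool:
  motion: [-1, 0, 0, 0.013, 0, -1, 0, 0, 0.026, 0, -1, 0, 0, 0.034, 0, -1, 0, 0, 0.034, 0]

```text
time: 11.85
tool_pos: [0.5595, 0.1633, 0.2311]
tool_rot: [-0.0, 0.788, 0.616, -0.0]
contact_force: [-4.4, 1.4, 3.7]
gripper_width: 0.346
grasp_force: 60.8
```

Emit:
servo_tool:
  motion: [-1, 0, 0, 0.01, 0, -1, 0, 0, 0.02, 0, -1, 0, 0, 0.025, 0, -1, 0, 0, 0.025, 0]

```text
time: 12.35
tool_pos: [0.5591, 0.1632, 0.2272]
tool_rot: [-0.001, 0.788, 0.616, -0.001]
contact_force: [-4.9, 1.0, -0.1]
gripper_width: 0.345
grasp_force: 60.5
```

Emit:
servo_tool:
  motion: [-1, 0, 0, 0.008, 0, -1, 0, 0, 0.016, 0, -1, 0, 0, 0.016, 0]

```text
time: 12.72
tool_pos: [0.5595, 0.1632, 0.226]
tool_rot: [-0.0, 0.788, 0.616, -0.0]
contact_force: [-5.2, 2.7, 0.9]
gripper_width: 0.348
grasp_force: 60.5
```

Emit:
servo_tool:
  motion: [-1, 0, 0, 0.008, 0, -1, 0, 0, 0.008, 0]

```text
time: 12.98
tool_pos: [0.5596, 0.1632, 0.2253]
tool_rot: [-0.0, 0.788, 0.616, -0.0]
contact_force: [-5.6, 1.7, 0.6]
gripper_width: 0.348
grasp_force: 60.6
```

Emit:
servo_tool:
  motion: [-1, 0, 0, 0.008, 0, -1, 0, 0, 0.008, 0]

```text
time: 13.22
tool_pos: [0.5596, 0.1632, 0.2244]
tool_rot: [-0.0, 0.788, 0.616, -0.0]
contact_force: [-5.7, 1.5, 0.4]
gripper_width: 0.345
grasp_force: 60.6
```

Emit:
servo_tool:
  motion: [-1, 0, 0, 0.008, 0, -1, 0, 0, 0.008, 0]

```text
time: 13.48
tool_pos: [0.5597, 0.1632, 0.2235]
tool_rot: [0.0, 0.788, 0.616, 0.0]
contact_force: [-5.5, 0.5, 0.9]
gripper_width: 0.345
grasp_force: 60.6
```

Emit:
servo_tool:
  motion: [-1, 0, 0, 0.008, 0, -1, 0, 0, 0.008, 0]

```text
time: 13.72
tool_pos: [0.5597, 0.1633, 0.2226]
tool_rot: [0.0, 0.788, 0.616, 0.0]
contact_force: [-5.6, 1.1, 0.6]
gripper_width: 0.344
grasp_force: 60.6
```

Emit:
servo_tool:
  motion: [-1, 0, 0, 0.006, 0, -1, 0, 0, 0.006, 0]

```text
time: 13.98
tool_pos: [0.5597, 0.1633, 0.2219]
tool_rot: [0.0, 0.788, 0.616, 0.0]
contact_force: [-6.1, 0.5, 0.8]
gripper_width: 0.342
grasp_force: 60.7
```

Emit:
servo_tool:
  motion: [-1, 0, 0, 0.008, 0, -1, 0, 0, 0.008, 0]

```text
time: 14.22
tool_pos: [0.5597, 0.1633, 0.2209]
tool_rot: [0.0, 0.788, 0.616, 0.0]
contact_force: [-5.5, 1.6, 1.6]
gripper_width: 0.343
grasp_force: 60.7
```

Emit:
servo_tool:
  motion: [-1, 0, 0, 0.006, 0, -1, 0, 0, 0.006, 0]

```text
time: 14.48
tool_pos: [0.5597, 0.1633, 0.2202]
tool_rot: [0.0, 0.788, 0.616, 0.0]
contact_force: [-5.6, 0.9, 1.4]
gripper_width: 0.343
grasp_force: 60.7
```

Emit:
servo_tool:
  motion: [-1, 0, 0, 0.008, 0, -1, 0, 0, 0.008, 0]

```text
time: 14.72
tool_pos: [0.5598, 0.1634, 0.2201]
tool_rot: [0.0, 0.788, 0.616, 0.0]
contact_force: [-6.3, 1.8, 4.5]
gripper_width: 0.345
grasp_force: 60.9
```

Emit:
servo_tool:
  motion: [-1, 0, 0, 0.006, 0, -1, 0, 0, 0.006, 0]

```text
time: 14.98
tool_pos: [0.5599, 0.1635, 0.22]
tool_rot: [0.0, 0.788, 0.616, 0.001]
contact_force: [-7.3, 0.7, 6.1]
gripper_width: 0.347
grasp_force: 61.2
```

Emit:
servo_tool:
  motion: [-1, 0, 0, 0.008, 0, -1, 0, 0, 0.008, 0, -1, 0, 0, 0.008, 0]

```text
time: 15.35
tool_pos: [0.56, 0.1636, 0.22]
tool_rot: [0.0, 0.788, 0.616, 0.001]
contact_force: [-8.5, 1.7, 9.5]
gripper_width: 0.347
grasp_force: 61.4
```

Emit:
servo_tool:
  motion: [-1, 0, 0, -0.008, 0, -0.1, 0, 0, -0.008, 0, 0.3, 0, 0, -0.008, 0, 0.3, 0, 0, -0.008, 0, 0.3, 0, 0, -0.008, 0]

```text
time: 15.98
tool_pos: [0.5599, 0.1631, 0.2183]
tool_rot: [0.0, 0.788, 0.616, 0.0]
contact_force: [0.0, 0.5, -0.2]
gripper_width: 0.648
grasp_force: 0.0
```

```bash
python3 - <<'E'
from m import *
T=tool(); print(T[:3,3])
for n in ['wrist','side']:
    im,d=eyes.grab_frame(n); save(n+'6',im); P,uv=cloud(n,d)
    S=np.c_[(P[:,:2]-o)@ex,(P[:,:2]-o)@ey,P[:,2]]*1e3
    def ext(nm,xr,yr,zr):
        m=(S[:,0]>xr[0])&(S[:,0]<xr[1])&(S[:,1]>yr[0])&(S[:,1]<yr[1])&(S[:,2]>zr[0])&(S[:,2]<zr[1])
        if m.sum()>5:
            print(n,nm,m.sum(),*[np.percentile(S[m,i],[2,50,98]) for i in range(3)])
            if nm=='head top': print('slope',np.linalg.lstsq(np.c_[S[m,:2],np.ones(m.sum())],S[m,2],rcond=None)[0],cv2.minAreaRect(S[m,:2].astype(np.float32)))
    ext('housing top',(13,50),(-25,25),(197,207)); ext('hook top',(-3,15),(-20,20),(205,220))
    ext('head top',(-34,-6),(-12,12),(250,266)); ext('n1 top',(-40,10),(20,46),(240,256))
E
```

```text
[0.5599 0.1631 0.2183]
wrist housing top 1268 [13.4781 25.399  37.9951] [-12.2017   1.2989  12.8693] [197.8669 200.575  202.0494]
wrist hook top 327 [-2.6262  2.0993  6.39  ] [-8.4291  2.4912  8.8583] [206.5089 210.3578 211.8009]
wrist head top 2188 [-33.4008 -19.946   -6.5604] [-11.3912   0.8704  11.7117] [257.551  258.7105 259.8121]
slope [ -0.0038  -0.0038 258.6329] ((-19.988388061523438, -0.00103759765625), (27.979114532470703, 23.989299774169922), 0.028765996918082237)
wrist n1 top 1198 [-25.6572 -17.0276  -8.3973] [23.9926 33.6224 42.1478] [242.0176 246.3437 247.6496]
side housing top 254 [14.6915 26.4613 39.6595] [-13.0845   0.2618  12.3451] [197.8946 201.0368 203.2616]
side hook top 24 [2.9763 6.2941 9.6191] [-5.6423  2.1771  7.695 ] [205.8775 210.7513 212.5503]
side head top 290 [-33.7663 -20.497   -6.7125] [-11.6082   0.2389  11.7059] [256.8105 259.118  261.0316]
slope [  0.024   -0.0057 259.5889] ((-19.989620208740234, -0.01300048828125), (27.95901870727539, 23.858642578125), 0.04061630740761757)
side n1 top 160 [-24.5977 -15.8525  -6.7243] [22.9973 33.3453 41.2974] [241.0861 246.735  248.4932]
```

Emit:
servo_tool:
  motion: [0.3, 0, 0, -0.15, 0, 0.3, 0, 0, -0.4, 0, 0.3, 0, 0, -0.7, 0, 0.3, 0, 0, -0.9, 0, 0.3, 0, 0, -0.9, 0]

```text
time: 16.7
tool_pos: [0.561, 0.1635, 0.3307]
tool_rot: [0.002, 0.788, 0.616, 0.003]
contact_force: [-0.8, 1.3, -0.3]
gripper_width: 0.648
grasp_force: 0.0
```

```bash
python3 - <<'E'
from m import *
print(tool()[:3,3],manip.state()['contact_force'])
im,d=eyes.grab_frame('wrist'); P,uv=cloud('wrist',d)
S=np.c_[(P[:,:2]-o)@ex,(P[:,:2]-o)@ey,P[:,2]]*1e3
for nm,xr,yr,zr in [('hook',(-3,8),(-9,9),(200,230)),('head top',(-34,-6),(-12,12),(245,280)),('n1',(-40,10),(20,46),(240,256)),('n-1',(-40,10),(-46,-20),(240,256)),('n2',(-40,10),(54,78),(240,256)),('head outline',(-60,10),(-17,17),(255,263))]:
    m=(S[:,0]>xr[0])&(S[:,0]<xr[1])&(S[:,1]>yr[0])&(S[:,1]<yr[1])&(S[:,2]>zr[0])&(S[:,2]<zr[1])
    if m.sum()>5: print(nm,m.sum(),np.median(S[m],0),cv2.minAreaRect(S[m,:2].astype(np.float32)))
save('w7',im[40:400,150:510]); save('side7',eyes.grab_frame('side')[0][200:380,240:420])
E
```

```text
[0.561  0.1635 0.3307] [-0.8483  1.2554 -0.3365]
hook 169 [  1.5926   0.5477 207.7982] ((2.417661190032959, -0.4884033203125), (17.251018524169922, 10.704869270324707), 88.33995056152344)
head top 890 [-19.8318   0.3806 256.0721] ((-19.742891311645508, 0.0034875869750976562), (23.972152709960938, 27.260099411010742), 89.97923278808594)
n1 420 [-17.8284  32.6071 243.7523] ((-17.386449813842773, 32.508087158203125), (18.846317291259766, 19.66435432434082), 0.25516149401664734)
n-1 230 [-17.5812 -32.7433 243.4781] ((-17.477582931518555, -33.39452362060547), (15.498235702514648, 15.558799743652344), 42.62738037109375)
n2 335 [-17.7734  64.9356 243.1832] ((-17.908395767211914, 65.03845977783203), (16.645715713500977, 17.274545669555664), 45.40241622924805)
head outline 1015 [-21.4697  -0.318  256.128 ] ((-21.425045013427734, 0.13306427001953125), (30.52610969543457, 28.77676773071289), 0.5632863640785217)
```

View pics/w7.png

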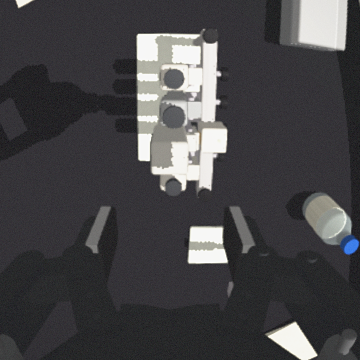

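The picture shows the pipette hanging next to the charger housing at (212,137), with the three neighbours still at (174,78), (173,117) and (173,187). The heights relative to each other did not change after release, so I'm handing the job in.

```bash
python3 -c "
from plant import job_done; print(job_done())"
```

```text
the job is handed in; nothing more can be done
None
```

The pipette is off the bench holder and hanging upright on the charging hanger. I pressed it to a hard stop with about 11 N and let go, the neighbours stayed in place, and the job is handed in; I judged contact from that stop and the camera heights, as the pin itself was not measured.

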